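# Clear the vial off the sealed sample keeper and hold its stuck lid just open

## Robot

A 6-joint arm with a two-finger parallel gripper is mounted at the origin on the work surface. World frame = base frame: x ahead of the robot, y to its left, z up, the work surface at z = 0. Lengths are in m, angles in rad, forces in N, time in s.
With the tool pointing down it reaches from about 0.375 to 0.9 m from the base axis. Payload 3.1 kg.
Tool frame: the origin (TCP) lies midway between the tips of the shut fingers; the grasp point (between the pads) lies 19 mm behind it; z points along the fingers, y is the line along which they close (so a half turn about z gives the same grasp; the last joint's range is limited). The gripper opens to 87 mm and grips with 3 to 60 N. Pads are 19 mm wide; open, the fingers measure 117 mm over their backs; the gripper's body (75 mm by 190 mm) begins 51 mm behind the grasp point.
Start: joints at [1.058, 0.527, 1.433, -0, 1.181, -0.178], TCP at [0.205, 0.59, 0.223] pointing down, gripper open.
Joint ranges: [-3.08, 3.08], [-0.75, 2.2], [0.22, 2.44], [-1.43, 4.57], [0, 2.65], [-2.85, 2.85]. Speed limits (rad/s): [2.79, 2.79, 3.14, 3.14, 3.14, 3.14].

## Interface

Orientations are given as a unit quaternion [x, y, z, w].
In Python, from rig import get_obs, cams, job gives the robot as it stands.
- The arm moves only by the tool servo_tool, never from a script. Its argument "moves" is text: rows parted by semicolons, each of 5 numbers parted by spaces: the shift along the tool's x, y, z in m, then the turn about the tool's z in degrees, then the finger opening in m, from 0 to 0.087. In form: dx dy dz spin claw; .... A call has 1 to 10 rows; each row is the pose to reach, as a shift and turn from the pose commanded when the call began, along the tool's axes at that moment; what a row does not reach only later rows make up. A row lasts 1/12 s, in which the tool goes at most 41.7 mm and 7.16 degrees, less where a joint would pass 70% of its speed; a pose out of reach is approached as far as the arm can. A call with a gripper value outside its range is refused whole. The fingers move at their own pace and stop on an object; "grip_force" is the grip in N (left out, the last holds). Time passes only in rows, so rows that repeat a pose let the fingers close. It gives the time, the measured TCP pose, the force, the opening and the grip force at its end, in the units of the state.
- get_obs(): the state, without advancing time (a new reading comes with each control period).
- cams.camera(name): name is "scene" or "top"; returns the picture (480x640x3 uint8, blue, green, red); there is no depth.
- cams.camera_model(name): a dict with "fx", "fy", "cx", "cy" (pixels), "R" (3x3) and "t" (3): a world point X has camera coordinates R X + t. Camera axes: x right, y down, z forward; pixel columns grow to the right and rows downward; lengths in m; the calibration is good to about 2 mm. A picture is of the moment at which its call begins. camera_model takes no time and is no camera call.
- job.hand_in(): hands the job in; it is judged then, once.
The state is a dict: "time": time; "q": joint angles; "joint_velocities": joint speeds; "joint_torque": joint torques, N m; "position": TCP position; "tool_rot": TCP orientation; "ft_force": force on the tool from outside, world axes, zero at the start; "moment": the same for the moment, N m; "grip_width": finger opening in m; "grip_force": force on a finger pad.
Only numpy, scipy, OpenCV 4.12 (cv2) and the standard library are available. Lean on these libraries where they do the work, as an engineer would, in place of code of your own. Each camera call takes 0.05 s, during which the arm holds its last target. There are 200 camera calls.

## Task

A small vial was left standing on the lid of the air-tight sample keeper: stand it upright, right down in the free hole of the wooden rack, and let go of it. Then take the lift-off lid by its grip, pull it free of its tight rubber seal without letting it fly up, and hold it level over the box with a gap of about 25 mm, so that the box can air. Finish while still holding the lid there, everything else left as it was.

Things in the scene. Friction and masses are not known exactly. Their poses are not given: they have to be found in the camera images.
- keeper: air-tight sample keeper: fixed white plastic box 150 (x) x 200 (y) x 90 mm high, closed by a lift-off lid. Along its two short sides (at its own +y and -y) runs a black rubber lip that overlaps the lid's edge by 3 mm; the lips stand up to 98 mm high and 116 mm from the middle. Origin: centre of its underside. Its yaw varies
- lid: the keeper's loose lid, flat grey plate 150 (x) x 196 (y) x 4 mm with an 8 mm plug below that fits the box, about 0.3 kg. Origin: centre of the plate's underside, 90 mm above the bench when shut; axes as the keeper's. The lips hold it down: it rises only when pulled up with about 10 N or more; the pull peaks at 12 to 18 N, 5 to 10 mm up; past about 15 mm only its weight is left; let go, it drops onto the lips
- lid_handle (a point): point in the lid's grip, an upright steel paddle in the middle of the lid's top: 44 mm long (lid's x), 16 mm thick (lid's y), 38 mm high above the lid's top. The point is on its centre line, 24 mm above the lid's top, 14 mm below the grip's top and 28 mm above the lid's origin. Axes as the lid's
- vial: the vial to be moved: amber glass with a black screw cap and a paper band, 18 mm across, 60 mm tall over the cap (cap 18 mm across, the top 15 mm), 25 g. Stands upright on the lid's top (94 mm above the bench), to the +y side of the grip. Origin: centre of its underside, z up
- rack: fixed wooden vial rack, a block 54 (x) x 145 (y) x 32 mm high with three round holes 21 mm across and 26 mm deep in a row along its y, 45 mm apart, the middle one at its centre. Origin: centre of its underside; its yaw varies
- free_hole (a point): centre of the mouth of the rack's free hole, in the rack's top face 32 mm above the bench; the hole's floor is 26 mm lower, 6 mm above the bench. Which of the three holes it is varies. Its axes do not follow the rack's yaw
- rack_vial_a: a vial like the one to be moved, standing in one of the other two rack holes, its top 66 mm above the bench; leave it alone. Origin: centre of its underside
- rack_vial_b: the other vial standing in the rack, same as rack_vial_a; leave it alone
- stock_bottle: loose amber bottle, 44 mm across, 85 mm tall, standing on the bench; leave it alone. Origin: centre of its underside
- wide_jar: loose amber jar, 60 mm across, 65 mm tall, standing on the bench; leave it alone. Origin: centre of its underside
Not all that is in view belongs to the job. What is shaped like the vial but purple is not meant. Leave any orange look-alike of the lid alone.

How it is judged:
By the outcome, as a careful person would: the job done as asked, in the order asked, and still so for the second after the job is handed in, while the arm keeps its last pose, push and grip.
It also fails if it takes over 45 s, if anything falls off the work surface, if the arm or the gripper's body presses on something with over 40 N, if the wrist force passes 120 N, or if a joint passes its speed limit or range.

## Working session

There is one attempt and no reset: what is moved stays moved. The work goes in short steps, Python scripts to look and compute and a tool call to move; the robot and the scene stay as the last step left them, time stands still between calls to the robot, and variables do not carry over. Pictures are saved under pics/ and viewed, at most 10 in all, crops included, and the job is handed in when it is done.

Besides the shell and the picture viewer there is one more tool, called after "Request:" by a JSON object that holds its "api" and its "payload". servo_tool: Moves the arm, as the interface text tells. Its arguments: {"type":"object","properties":{"moves":{"type":"string"},"grip_force":{"type":"number"}},"required":["moves"]}

```bash
mkdir -p pics; ls
python3 - <<'E'
from rig import get_obs,cams
import cv2,numpy as np
for n in("scene","top"):
    cv2.imwrite(f"pics/{n}0.png",cams.camera(n)); m=cams.camera_model(n); print(n,{k:np.round(v,4).tolist() for k,v in m.items()})
o=get_obs();print(o)
E
```

```text
pics
scene {'fx': 623.0389, 'fy': 623.0389, 'cx': 322.5019, 'cy': 235.2166, 'R': [[0.2323, 0.9726, -0.0094], [0.6826, -0.1699, -0.7108], [-0.6929, 0.1587, -0.7034]], 't': [-0.1742, -0.2884, 1.4605]}
top {'fx': 520.7926, 'fy': 520.7926, 'cx': 321.2097, 'cy': 240.8444, 'R': [[-0.0069, -1.0, 0.0006], [-0.9867, 0.0067, -0.1627], [0.1627, -0.0017, -0.9867]], 't': [0.0368, 0.531, 1.1388]}
{'time': 0.1, 'q': array([ 1.05752650e+00,  5.28386077e-01,  1.43376729e+00, -2.24328149e-05,
        1.18139276e+00, -1.78491693e-01]), 'joint_velocities': array([-0.00027438, -0.00254757, -0.00169635, -0.00019145,  0.00123508,
        0.00016621]), 'joint_torque': array([-6.59471443e-04, -4.40986598e+01, -1.77151340e+01,  6.34468440e-02,
        5.33218158e-02, -4.23759639e-05]), 'position': array([0.20499616, 0.58973122, 0.22166376]), 'tool_rot': array([ 1.66604193e-01,  9.86023371e-01, -9.22411386e-04, -3.21381468e-04]), 'ft_force': array([-0.16189728, -0.79348665, -0.92502118]), 'moment': array([-0.02561876, -0.01416072,  0.02031684]), 'grip_force': 0.0, 'grip_width': 0.08671307692522082}
```

View pics/top0.png

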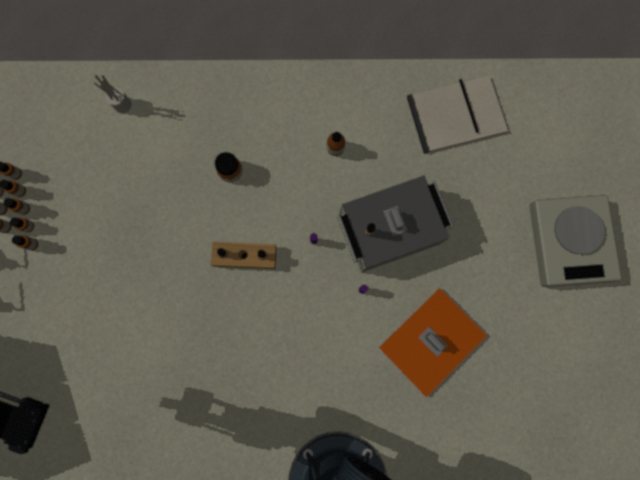

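View pics/scene0.png

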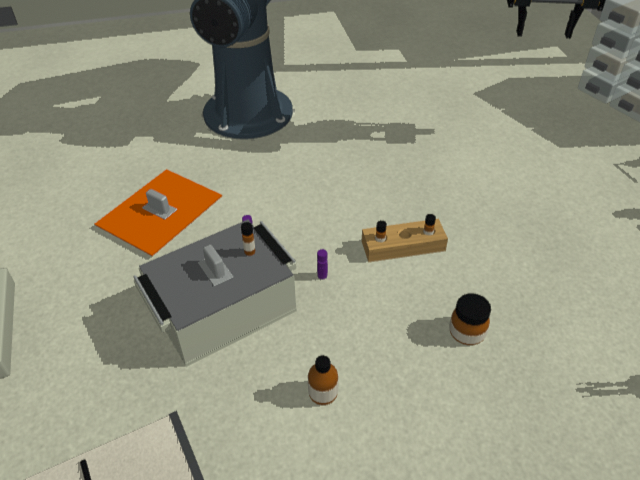

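Top view: amber vial at (370,228) on the grey lid, grip at (394,218), rack at (245,256) and purple decoys at (314,238) and (363,289). The grey lid is the one meant, not the orange one at (433,342). In the scene view the vial is at (248,240), with a purple decoy just behind it. The free hole looks like the middle one, at (405,234). I'll confirm this in one enlarged crop.

```bash
cat > h.py <<'E'
import numpy as np,cv2
from rig import get_obs,cams
def ray(n,u,v):
    m=cams.camera_model(n);R=np.array(m["R"]);t=np.array(m["t"])
    return -R.T@t, R.T@np.array([(u-m["cx"])/m["fx"],(v-m["cy"])/m["fy"],1])
def onz(n,u,v,z):
    c,d=ray(n,u,v); return c+d*(z-c[2])/d[2]
def proj(n,X):
    m=cams.camera_model(n);p=np.array(m["R"])@np.array(X)+np.array(m["t"]); return np.array([m["fx"]*p[0]/p[2]+m["cx"],m["fy"]*p[1]/p[2]+m["cy"]])
E
python3 - <<'E'
import cv2,numpy as np
t=cv2.imread("pics/top0.png");s=cv2.imread("pics/scene0.png")
f=lambda im,x,y,w,h,k:cv2.resize(im[y:y+h,x:x+w],(w*k,h*k),interpolation=cv2.INTER_CUBIC)
# crops: top lid (330,170)-(460,275) ; top rack (205,235,80,40); scene lid; scene rack
a=np.zeros((600,800,3),np.uint8)
a[:315,:390]=f(t,330,170,130,105,3); a[:160,400:720]=f(t,205,235,80,40,4)
a[320:600,:400]=f(s,200,200,100,70,4); a[320:560,400:800]=f(s,355,205,100,60,4)
cv2.imwrite("pics/crop.png",np.clip(a*1.6,0,255).astype(np.uint8))
E
```

```text
(no output)
```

View pics/crop.png

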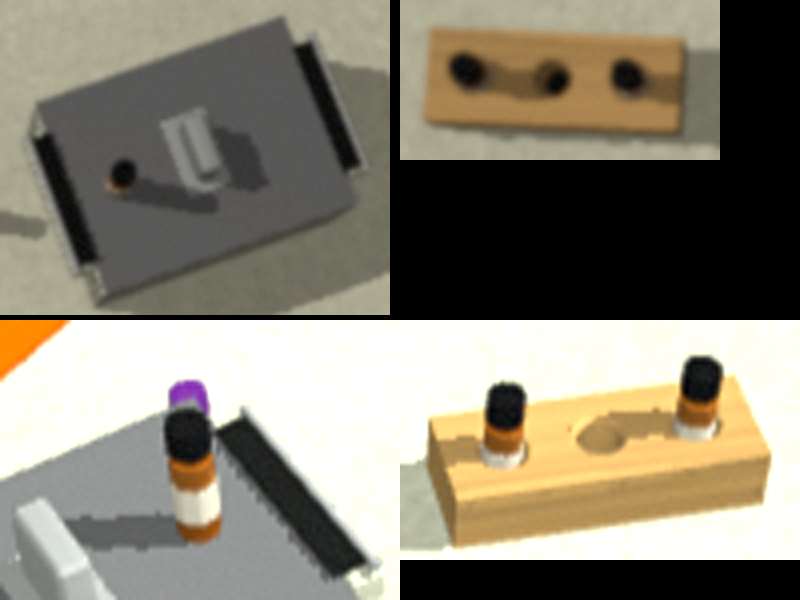

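Run:
```python
from h import *
T=lambda x,y:(330+x/3-.33,170+y/3-.33)
R=lambda x,y:(205+(x-400)/4-.37,235+y/4-.37)
SL=lambda x,y:(200+x/4-.37,200+(y-320)/4-.37)
SR=lambda x,y:(355+(x-400)/4-.37,205+(y-320)/4-.37)
p=lambda l,n,uv,z:print(l,n,np.round(uv,1),np.round(onz(n,*uv,z),4))
for q in[(433,28),(684,40),(682,132),(426,120)]:p("rack","top",R(*q),.032)
print("mean",np.mean([onz("top",*R(*q),.032) for q in[(433,28),(684,40),(682,132),(426,120)]],0))
for q in[(430,420),(735,380),(768,457),(455,490)]:p("rack","scene",SR(*q),.032)
print("mean",np.mean([onz("scene",*SR(*q),.032) for q in[(430,420),(735,380),(768,457),(455,490)]],0))
p("hole","scene",SR(601,436),.032);p("hole","top",R(552,78),.032)
p("va","top",R(466,70),.066);p("va","scene",SR(507,394),.066)
p("vb","top",R(627,76),.066);p("vb","scene",SR(703,367),.066)
p("vial","top",T(124,170),.154);p("vial","scene",SL(188,418),.154)
p("vialbase","scene",SL(199,533),.094)
for q in[(37,103),(283,18),(355,205),(100,300)]:p("lid","top",T(*q),.094)
# masks
im=cv2.imread("pics/top0.png");g=im.max(2).astype(int);
print(g[200:236,384:412:1][::2].tolist())
```

```text
rack top [212.9 241.6] [0.533  0.2814 0.032 ]
rack top [275.6 244.6] [0.5251 0.1375 0.032 ]
rack top [275.1 267.6] [0.4721 0.1383 0.032 ]
rack top [211.1 264.6] [0.48   0.2839 0.032 ]
mean [0.50255004 0.21027988 0.032     ]
rack scene [362.1 229.6] [0.4758 0.1397 0.032 ]
rack scene [438.4 219.6] [0.4843 0.2831 0.032 ]
rack scene [446.6 238.9] [0.5349 0.2793 0.032 ]
rack scene [368.4 247.1] [0.521  0.1381 0.032 ]
mean [0.50398942 0.21004722 0.032     ]
hole scene [404.9 233.6] [0.5043 0.2115 0.032 ]
hole top [242.6 254.1] [0.5036 0.2127 0.032 ]
va top [221.1 252.1] [0.5037 0.2553 0.066 ]
va scene [381.4 223.1] [0.5015 0.1661 0.066 ]
vb top [261.4 253.6] [0.4997 0.166  0.066 ]
vb scene [430.4 216.4] [0.5059 0.2554 0.066 ]
vial top [371.  226.3] [ 0.5427 -0.0697  0.154 ]
vial scene [246.6 224.1] [ 0.5404 -0.0696  0.154 ]
vialbase scene [249.4 252.9] [ 0.5444 -0.0714  0.094 ]
lid top [342. 204.] [ 0.6047 -0.013   0.094 ]
lid top [424.  175.7] [ 0.6679 -0.1958  0.094 ]
lid top [448. 238.] [ 0.5273 -0.2425  0.094 ]
lid top [363.  269.7] [ 0.4594 -0.0563  0.094 ]
[[56, 56, 56, 57, 55, 55, 5
[... 1325 characters left out ...]
35, 36, 35, 35], [56, 57, 57, 61, 72, 84, 86, 85, 81, 72, 63, 63, 72, 84, 87, 85, 82, 79, 73, 62, 48, 40, 37, 36, 36, 37, 36, 35], [56, 55, 56, 57, 60, 72, 83, 86, 84, 79, 68, 63, 63, 71, 75, 71, 65, 59, 54, 53, 54, 51, 42, 36, 35, 36, 36, 37], [56, 57, 57, 56, 58, 64, 79, 85, 86, 85, 80, 67, 56, 48, 44, 42, 41, 46, 52, 54, 56, 55, 50, 39, 36, 35, 35, 37], [55, 54, 54, 54, 55, 58, 66, 79, 83, 86, 84, 79, 71, 60, 56, 57, 59, 60, 61, 60, 58, 54, 50, 43, 37, 36, 36, 37], [39, 39, 39, 39, 43, 46, 47, 54, 65, 70, 71, 75, 79, 81, 81, 82, 80, 73, 66, 62, 56, 51, 48, 47, 44, 38, 40, 40], [35, 37, 36, 35, 35, 36, 37, 38, 44, 50, 52, 51, 52, 54, 55, 51, 50, 54, 55, 54, 56, 56, 57, 56, 55, 54, 54, 55]]
```

The crop confirms the amber vial on the grey lid (scene about (247,224)). The middle hole is free: it's empty in the scene crop and the other two are filled. Next I move above the vial with the fingers closing roughly along world x, across the rack row.

```bash
cat >> h.py <<'E'
from scipy.spatial.transform import Rotation
def go(x,y,z,ang=None):
    "tool-frame shift (m) and spin (deg) to world TCP x,y,z with tool-y at ang deg (mod 180)"
    o=get_obs();r=Rotation.from_quat(o["tool_rot"]).as_matrix()
    a=np.degrees(np.arctan2(r[1,1],r[0,1]))
    s=0 if ang is None else (a-ang+90)%180-90
    print("t",round(o["time"],2),"pos",np.round(o["position"],4),"ang",round(a,2),"tilt",np.round(r[:2,2],4),"shift",np.round(r.T@(np.array([x,y,z])-o["position"]),4),"spin",round(s,2),"q",np.round(o["q"],2),"F",np.round(o["ft_force"],1),"w",round(o["grip_width"],4))
E
python3 -c "
from h import *
go(.5425,-.070,.2,-3)"
```

```text
t 0.1 pos [0.205  0.5897 0.2217] ang 70.82 tilt [-0.0009 -0.0017] shift [-0.5355 -0.5122  0.0225] spin 73.82 q [ 1.06  0.53  1.43 -0.    1.18 -0.18] F [-0.2 -0.8 -0.9] w 0.0867
```

Request:
{"api": "servo_tool", "payload": {"moves": "-0.5355 -0.5122 0.02 73.8 0.045; -0.5355 -0.5122 0.02 73.8 0.045; -0.5355 -0.5122 0.02 73.8 0.045; -0.5355 -0.5122 0.02 73.8 0.045; -0.5355 -0.5122 0.02 73.8 0.045; -0.5355 -0.5122 0.02 73.8 0.045; -0.5355 -0.5122 0.02 73.8 0.045; -0.5355 -0.5122 0.02 73.8 0.045; -0.5355 -0.5122 0.02 73.8 0.045; -0.5355 -0.5122 0.02 73.8 0.045"}}

```text
time: 0.93
position: [0.3952, 0.2176, 0.2112]
tool_rot: [0.714, 0.7, -0.0, -0.0]
ft_force: [0.6, 0.4, -0.7]
grip_width: 0.0454
grip_force: 0.0
```

```bash
python3 -c "
from h import *
go(.5425,-.070,.2,-3)"
```

```text
t 0.93 pos [0.3952 0.2176 0.2112] ang -1.14 tilt [-0.0003 -0.0001] shift [-0.2846  0.153   0.0111] spin 1.86 q [0.25 0.31 1.87 0.   0.96 0.27] F [ 0.6  0.4 -0.7] w 0.0454
```

Request:
{"api": "servo_tool", "payload": {"moves": "-0.2846 0.153 0.01 1.9 0.045; -0.2846 0.153 0.01 1.9 0.045; -0.2846 0.153 0.01 1.9 0.045; -0.2846 0.153 0.01 1.9 0.045; -0.2846 0.153 0.01 1.9 0.045; -0.2846 0.153 0.01 1.9 0.045; -0.2846 0.153 0.01 1.9 0.045; -0.2846 0.153 0.01 1.9 0.045; -0.2846 0.153 0.01 1.9 0.045; -0.2846 0.153 0.01 1.9 0.045"}}

```text
time: 1.77
position: [0.5444, -0.069, 0.2007]
tool_rot: [0.725, 0.689, -0.0, -0.0]
ft_force: [0.5, -0.3, 0.5]
grip_width: 0.0448
grip_force: 0.0
```

```bash
python3 -c "
from h import *
go(.5425,-.070,.124,-3)
cv2.imwrite('pics/s1.png',cv2.resize(cams.camera('scene')[130:330,150:350],(600,600)))
print(proj('scene',[.5425,-.07,.154]))"
```

```text
t 1.77 pos [ 0.5444 -0.069   0.2007] ang -2.89 tilt [-0.0007  0.0004] shift [-0.0012 -0.0018  0.0767] spin 0.11 q [-0.33  0.45  1.65  0.    1.04 -0.28] F [ 0.5 -0.3  0.5] w 0.0448
[246.55109789 225.10272848]
```

View pics/s1.png

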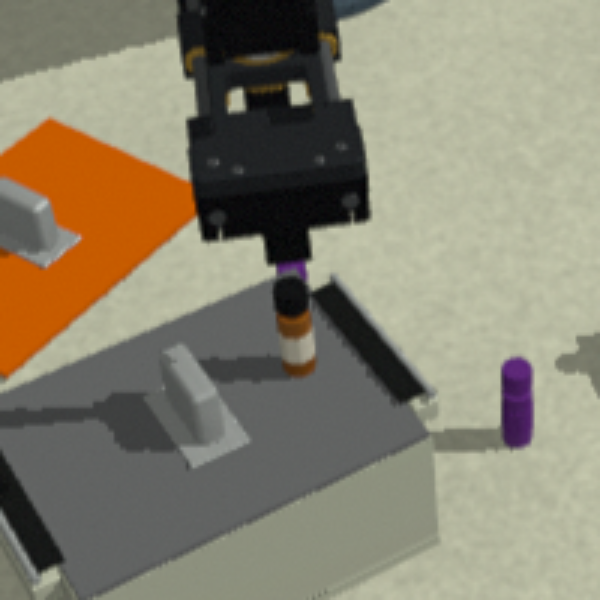

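The gripper sits over the vial (cap at crop (291,293), i.e. scene (247,228)) with the grip well to the side. Now I descend.

Request:
{"api": "servo_tool", "payload": {"moves": "-0.0012 -0.0018 0.03 0 0.045; -0.0012 -0.0018 0.055 0 0.045; -0.0012 -0.0018 0.07 0 0.045; -0.0012 -0.0018 0.0765 0 0.045; -0.0012 -0.0018 0.0765 0 0.045; -0.0012 -0.0018 0.0765 0 0.03; -0.0012 -0.0018 0.0765 0 0.012; -0.0012 -0.0018 0.0765 0 0.01; -0.0012 -0.0018 0.0765 0 0.01; -0.0012 -0.0018 0.0765 0 0.01", "grip_force": 10}}

```text
time: 2.65
position: [0.5426, -0.0685, 0.1256]
tool_rot: [0.724, 0.69, 0.0, 0.001]
ft_force: [0.5, -0.5, -0.6]
grip_width: 0.0193
grip_force: 0.2
```

```bash
python3 -c "
from h import *
go(.5425,-.070,.2,-3)"
```

```text
t 2.65 pos [ 0.5426 -0.0685  0.1256] ang -2.7 tilt [ 0.0015 -0.0005] shift [-0.0016  0.0001 -0.0744] spin 0.3 q [-0.33  0.56  1.72  0.    0.86 -0.28] F [ 0.5 -0.5 -0.6] w 0.0193
```

Request:
{"api": "servo_tool", "payload": {"moves": "0 0 0 0 0.01; 0 0 0 0 0.01; 0 0 0 0 0.01; 0 0 -0.01 0 0.01; 0 0 -0.03 0 0.01; 0 0 -0.06 0 0.01; 0 0 -0.09 0 0.01; 0 0 -0.09 0 0.01", "grip_force": 12}}

```text
time: 3.32
position: [0.5457, -0.0695, 0.2207]
tool_rot: [0.724, 0.69, 0.003, 0.005]
ft_force: [1.0, -0.4, -0.4]
grip_width: 0.0175
grip_force: 12.0
```

```bash
python3 -c "
from h import *
go(.5035,.211,.15,-3)"
```

```text
t 3.32 pos [ 0.5457 -0.0695  0.2207] ang -2.69 tilt [ 0.011  -0.0037] shift [ 0.2784 -0.0562  0.0692] spin 0.31 q [-0.33  0.42  1.63  0.    1.07 -0.28] F [ 1.  -0.4 -0.4] w 0.0175
```

Request:
{"api": "servo_tool", "payload": {"moves": "0.04 -0.008 0.0 0 0.01; 0.08 -0.016 0.01 0.3 0.01; 0.12 -0.024 0.02 0.3 0.01; 0.16 -0.032 0.04 0.3 0.01; 0.2 -0.04 0.06 0.3 0.01; 0.24 -0.048 0.08 0.3 0.01; 0.265 -0.054 0.09 0.3 0.01; 0.2784 -0.0562 0.09 0.3 0.01; 0.2784 -0.0562 0.09 0.3 0.01; 0.2784 -0.0562 0.09 0.3 0.01"}}

```text
time: 4.15
position: [0.4987, 0.213, 0.1245]
tool_rot: [0.725, 0.689, -0.0, -0.0]
ft_force: [-0.2, -0.5, -0.0]
grip_width: 0.0173
grip_force: 12.0
```

Request:
{"api": "servo_tool", "payload": {"moves": "0 0 0 0 0.01; 0 0 0 0 0.01; 0 0 0 0 0.01"}}

```text
time: 4.4
position: [0.4998, 0.2112, 0.1253]
tool_rot: [0.726, 0.688, 0.0, 0.0]
ft_force: [0.7, -0.2, -0.2]
grip_width: 0.0172
grip_force: 12.0
```

```bash
python3 -c "
from h import *
go(.5035,.211,.1,-3)
a=cams.camera('scene'); b=cams.camera('top')
cv2.imwrite('pics/s2raw.png',a)
cv2.imwrite('pics/s2.png',np.hstack([np.clip(1.3*cv2.resize(a[150:270,340:480],None,fx=4,fy=4,interpolation=2),0,255).astype(np.uint8)]))"
```

```text
t 4.4 pos [0.4998 0.2112 0.1253] ang -3.12 tilt [0.0009 0.    ] shift [0.     0.0037 0.0253] spin -0.12 q [ 0.19  0.56  1.73 -0.    0.85  0.25] F [ 0.7 -0.2 -0.2] w 0.0172
```

View pics/s2.png

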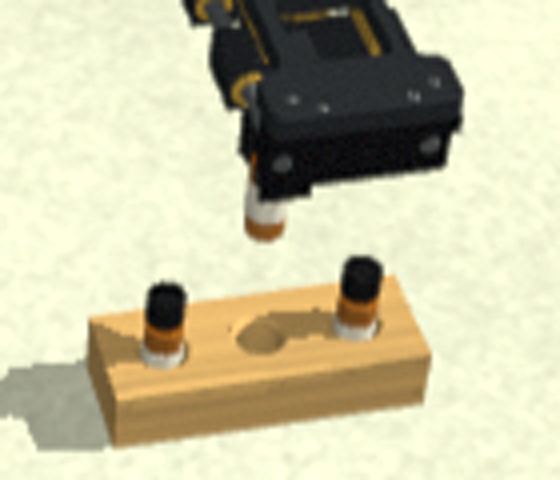

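```bash
python3 -c "
from h import *
f=lambda x,y:(340+x/4-.37,150+y/4-.37)
print(onz('scene',*f(265,228),.0937),onz('scene',*f(261.5,335),.032))
for c in[(165,295),(361,269)]: print(onz('scene',*f(*c),.066))
# edges in saturation of the raw picture: vial rows and rack vial rows
a=cv2.imread('pics/s2raw.png').astype(int)
for r in(200,203,206,230,232,236): print(r,a[r,370:440].sum(1).tolist() if r>=230 else a[r,396:416].sum(1).tolist())
"
```

```text
[0.49952458 0.20948503 0.0937    ] [0.50373451 0.21188451 0.032     ]
[0.5019239  0.16505541 0.066     ]
[0.50692968 0.25408735 0.066     ]
200 [546, 544, 544, 540, 529, 359, 315, 325, 254, 186, 224, 230, 220, 250, 325, 365, 391, 458, 531, 541]
203 [543, 540, 545, 559, 559, 315, 301, 333, 359, 386, 388, 385, 411, 458, 482, 503, 556, 556, 555, 555]
206 [552, 542, 542, 556, 552, 239, 158, 176, 193, 228, 232, 236, 225, 233, 255, 464, 540, 537, 538, 531]
230 [417, 419, 419, 417, 425, 418, 215, 71, 35, 38, 34, 33, 43, 40, 45, 163, 419, 431, 423, 423, 426, 428, 429, 426, 421, 422, 421, 418, 426, 450, 474, 442, 401, 317, 302, 290, 290, 289, 285, 268, 264, 261, 263, 259, 259, 251, 263, 259, 256, 265, 259, 253, 242, 253, 245, 192, 179, 164, 165, 163, 169, 179, 234, 358, 257, 318, 404, 413, 411, 410]
232 [419, 423, 423, 425, 435, 421, 212, 183, 156, 115, 103, 99, 105, 147, 187, 265, 420, 416, 414, 416, 416, 416, 420, 416, 416, 415, 409, 348, 455, 435, 343, 276, 270, 274, 276, 275, 268, 256, 250, 257, 251, 257, 264, 262, 268, 266, 259, 262, 266, 265, 266, 261, 247, 260, 304, 343, 366, 329, 341, 353, 372, 383, 468, 404, 252, 354, 397, 395, 393, 391]
236 [270, 268, 267, 262, 262, 299, 197, 149, 144, 153, 158, 154, 169, 174, 241, 387, 276, 359, 416, 421, 418, 422, 420, 420, 422, 422, 420, 422, 419, 358, 287, 261, 268, 267, 262, 261, 257, 248, 238, 216, 269, 359, 396, 397, 388, 388, 385, 388, 391, 389, 388, 388, 390, 390, 400, 398, 401, 399, 400, 406, 403, 407, 403, 407, 407, 407, 405, 403, 402, 402]
```

The vial hangs upright with its underside at crop (265,228), and the free hole is at crop (262,335). It needs about +3.6 mm in x and +1.6 mm in y. I correct that, lower it to just above the mouth and look again.

```bash
python3 -c "
from h import *
go(.5034,.2128,.069,-3)"
```

```text
t 4.5 pos [0.4997 0.2114 0.1252] ang -3.11 tilt [0.0006 0.0001] shift [0.0016 0.0036 0.0562] spin -0.11 q [ 0.19  0.56  1.73 -0.    0.85  0.25] F [ 1.6 -0.1 -0.1] w 0.0176
```

Request:
{"api": "servo_tool", "payload": {"moves": "0.0016 0.0036 0 0 0.01; 0.0016 0.0036 0.02 0 0.01; 0.0016 0.0036 0.04 0 0.01; 0.0016 0.0036 0.05 0 0.01; 0.0016 0.0036 0.0555 0 0.01; 0.0016 0.0036 0.0555 0 0.01; 0.0016 0.0036 0.0555 0 0.01; 0.0016 0.0036 0.0555 0 0.01"}}

```text
time: 5.17
position: [0.5036, 0.2139, 0.07]
tool_rot: [0.725, 0.688, 0.001, 0.0]
ft_force: [-0.9, -0.3, -0.3]
grip_width: 0.0174
grip_force: 12.0
```

```bash
python3 -c "
from h import *
go(.5034,.2128,.040,-3)
a=cams.camera('scene')
cv2.imwrite('pics/s3raw.png',a)
cv2.imwrite('pics/s3.png',np.clip(1.3*cv2.resize(a[190:265,355:455],None,fx=8,fy=8,interpolation=2).astype(float),0,255).astype(np.uint8))"
```

```text
t 5.17 pos [0.5036 0.2139 0.07  ] ang -3.01 tilt [0.0016 0.0003] shift [-0.0012 -0.0001  0.03  ] spin -0.01 q [0.2  0.65 1.75 0.   0.74 0.25] F [-0.9 -0.3 -0.3] w 0.0174
```

View pics/s3.png

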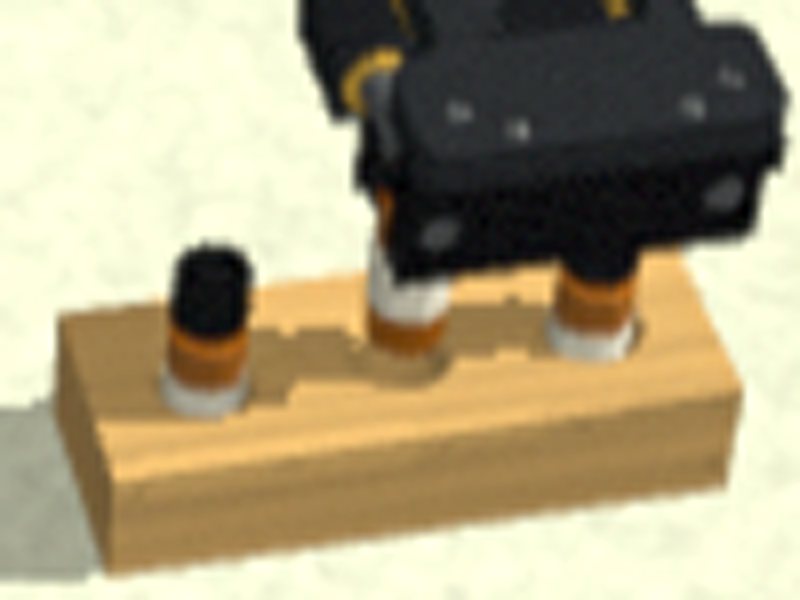

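```bash
python3 -c "
from h import *
go(.5034,.2128,.040,-3)
for z in(.0374,.0394):print(onz('scene',405.75,230.56,z))
print(onz('scene',404.9,233.4,.032))
a=cv2.imread('pics/s3raw.png').astype(int);b=cv2.imread('pics/s2raw.png').astype(int)
for r in range(225,242): print(r,a[r,393:416].sum(1).tolist(),b[r,393:416].sum(1).tolist())
"
```

```text
t 5.22 pos [0.5036 0.214  0.0702] ang -3.0 tilt [0.0018 0.0004] shift [-0.0012 -0.0002  0.0302] spin -0.0 q [0.2  0.65 1.75 0.   0.74 0.25] F [-0.5 -0.5 -0.3] w 0.0175
[0.50229622 0.21330648 0.0374    ]
[0.50420373 0.21247726 0.0394    ]
[0.50373769 0.21168463 0.032     ]
225 [433, 434, 430, 419, 423, 425, 415, 382, 314, 327, 340, 186, 182, 235, 227, 254, 329, 360, 334, 369, 425, 427, 430] [420, 421, 418, 414, 416, 417, 414, 408, 411, 414, 412, 415, 412, 412, 412, 415, 414, 417, 414, 418, 420, 419, 416]
226 [422, 421, 424, 422, 422, 422, 418, 372, 319, 332, 347, 320, 330, 390, 379, 404, 477, 501, 456, 433, 434, 441, 438] [409, 409, 416, 413, 411, 413, 411, 416, 418, 415, 415, 417, 420, 417, 423, 421, 422, 422, 422, 423, 422, 426, 424]
227 [421, 423, 422, 425, 425, 424, 427, 359, 301, 332, 352, 382, 390, 400, 391, 445, 492, 494, 426, 405, 396, 397, 397] [414, 419, 419, 416, 413, 416, 416, 419, 419, 421, 422, 422, 424, 426, 392, 383, 389, 392, 390, 390, 389, 395, 385]
228 [427, 429, 427, 432, 432, 431, 430, 355, 236, 309, 354, 388, 394, 398, 403, 460, 463, 418, 295, 283, 282, 283, 278]
[... 2484 characters left out ...]
9, 409, 405, 404, 407, 396, 403, 401, 400, 400, 403, 403, 405, 411, 407, 406, 410, 412, 410, 409, 407, 405, 404] [398, 400, 397, 395, 392, 391, 392, 397, 392, 395, 396, 397, 398, 397, 397, 398, 403, 403, 403, 403, 401, 401, 396]
240 [401, 401, 404, 403, 407, 412, 413, 406, 408, 410, 410, 409, 410, 406, 408, 402, 400, 397, 395, 395, 393, 395, 392] [391, 394, 399, 396, 399, 397, 402, 402, 404, 399, 402, 402, 404, 398, 398, 396, 388, 390, 392, 386, 387, 385, 386]
241 [411, 404, 408, 403, 403, 404, 404, 400, 401, 397, 395, 391, 394, 394, 393, 393, 385, 389, 397, 395, 396, 403, 410] [402, 399, 400, 398, 398, 400, 397, 393, 395, 388, 389, 382, 388, 386, 386, 384, 382, 382, 386, 386, 391, 394, 399]
```

The vial is just above the mouth: its underside is about (405.4,230.5) and the hole about (404.8,233.7). They agree to within about 1 mm. I make a small correction and lower slowly while watching the force.

Request:
{"api": "servo_tool", "payload": {"moves": "0.0005 0.0007 0.002 0 0.01; 0.0005 0.0007 0.005 0 0.01; 0.0005 0.0007 0.008 0 0.01; 0.0005 0.0007 0.011 0 0.01; 0.0005 0.0007 0.013 0 0.01; 0.0005 0.0007 0.013 0 0.01"}}

```text
time: 5.72
position: [0.5031, 0.2142, 0.0557]
tool_rot: [0.725, 0.688, -0.001, -0.0]
ft_force: [0.1, -0.0, -0.8]
grip_width: 0.0178
grip_force: 12.0
```

```bash
python3 -c "
from h import *
go(.5042,.2135,.0378,-3)"
```

```text
t 5.72 pos [0.5031 0.2142 0.0557] ang -3.0 tilt [-0.0012 -0.0003] shift [-0.0006  0.0012  0.0179] spin -0.0 q [ 0.2   0.68  1.76 -0.    0.71  0.25] F [ 0.1 -0.  -0.8] w 0.0178
```

It's already about 8 mm below the mouth with no force, so it has entered. I continue to the floor.

Request:
{"api": "servo_tool", "payload": {"moves": "0 0 0.003 0 0.01; 0 0 0.006 0 0.01; 0 0 0.009 0 0.01; 0 0 0.012 0 0.01; 0 0 0.014 0 0.01; 0 0 0.0155 0 0.01; 0 0 0.0165 0 0.01; 0 0 0.0165 0 0.01"}}

```text
time: 6.38
position: [0.5034, 0.2142, 0.0396]
tool_rot: [0.725, 0.688, -0.0, -0.0]
ft_force: [0.1, 0.1, -0.8]
grip_width: 0.0174
grip_force: 12.0
```

```bash
python3 -c "
from h import *
go(.5042,.2135,.0378,-3)"
```

```text
t 6.38 pos [0.5034 0.2142 0.0396] ang -3.0 tilt [-0.0004 -0.0001] shift [-0.0007  0.0008  0.0018] spin -0.0 q [0.2  0.7  1.76 0.   0.67 0.25] F [ 0.1  0.1 -0.8] w 0.0174
```

Request:
{"api": "servo_tool", "payload": {"moves": "0 0 0.001 0 0.01; 0 0 0.0015 0 0.01; 0 0 0.0015 0 0.02; 0 0 0.0015 0 0.03; 0 0 0.0015 0 0.045; 0 0 0.0015 0 0.045; 0 0 -0.015 0 0.045; 0 0 -0.05 0 0.045; 0 0 -0.09 0 0.045; 0 0 -0.12 0 0.045"}}

```text
time: 7.22
position: [0.5039, 0.2144, 0.162]
tool_rot: [0.725, 0.688, 0.001, 0.0]
ft_force: [2.2, -0.3, 0.3]
grip_width: 0.044
grip_force: 0.0
```

Request:
{"api": "servo_tool", "payload": {"moves": "-0.04 0 -0.03 7 0.045; -0.08 0 -0.05 14 0.06; -0.12 0 -0.05 21 0.06; -0.16 0 -0.05 28 0.06; -0.2 0 -0.05 35 0.06; -0.2 0 -0.05 35 0.06"}}

```text
time: 7.72
position: [0.4935, 0.0088, 0.2105]
tool_rot: [0.901, 0.434, 0.0, 0.002]
ft_force: [0.6, 0.4, -0.2]
grip_width: 0.0591
grip_force: 0.0
```

```bash
python3 -c "
from h import *
go(.5648,-.127,.2,-72)
a=cams.camera('scene');b=cams.camera('top')
cv2.imwrite('pics/s4raw.png',a);cv2.imwrite('pics/t4raw.png',b)
k=lambda im,y,x,h,w,f:cv2.resize(im[y:y+h,x:x+w],(w*f,h*f),interpolation=2)
o=np.zeros((600,800,3),np.uint8)
o[:280,:400]=k(a,195,355,70,100,4);o[:240,400:800]=k(b,225,195,60,100,4)
o[280:600,:400]=k(a,220,160,80,100,4);o[280:600,400:800]=k(b,180,345,80,100,4)
cv2.imwrite('pics/s4.png',np.clip(o*1.5,0,255).astype(np.uint8))"
```

```text
t 7.72 pos [0.4935 0.0088 0.2105] ang -38.52 tilt [ 0.0018 -0.0031] shift [-0.0618  0.1404  0.011 ] spin 33.48 q [-0.21  0.37  1.77 -0.    1.    0.47] F [ 0.6  0.4 -0.2] w 0.0591
```

View pics/s4.png

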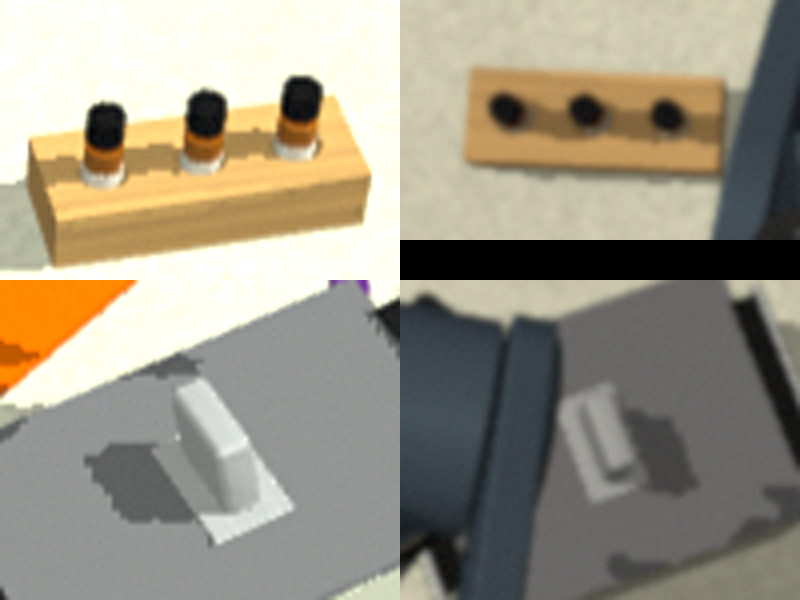

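The vial stands down in the middle hole, level with its neighbours. The grip is clear: its top face centre is at scene about (213,258) and top view about (397,217). I'll cast both.

```bash
python3 -c "
from h import *
S=lambda x,y:(160+x/4-.37,220+(y-280)/4-.37)
Tt=lambda x,y:(345+(x-400)/4-.37,180+(y-280)/4-.37)
for q in[(175,390),(205,378),(252,474),(222,490)]:print('s',onz('scene',*S(*q),.132))
for q in[(582,390),(610,383),(637,464),(609,474)]:print('t',onz('top',*Tt(*q),.132))
# base plate corners z=.094
for q in[(150,445),(215,545),(295,508)]:print('sb',onz('scene',*S(*q),.096))
for q in[(558,405),(608,383),(643,488),(596,502)]:print('tb',onz('top',*Tt(*q),.096))
go(.5648,-.127,.2,-72)"
```

```text
s [ 0.55189978 -0.14077069  0.132     ]
s [ 0.54818363 -0.12879033  0.132     ]
s [ 0.60287989 -0.11715627  0.132     ]
s [ 0.60821486 -0.12896983  0.132     ]
t [ 0.58812316 -0.11337732  0.132     ]
t [ 0.59182653 -0.12833981  0.132     ]
t [ 0.54797762 -0.14123282  0.132     ]
t [ 0.54271495 -0.12631023  0.132     ]
sb [ 0.54372506 -0.1550391   0.096     ]
sb [ 0.60235767 -0.13569054  0.096     ]
sb [ 0.59091872 -0.10339009  0.096     ]
tb [ 0.58812744 -0.1049625   0.096     ]
tb [ 0.600281  -0.1327013  0.096    ]
tb [ 0.54165343 -0.14994882  0.096     ]
tb [ 0.5341002  -0.12416849  0.096     ]
t 7.82 pos [0.493  0.0128 0.21  ] ang -38.2 tilt [0.0002 0.0002] shift [-0.0655  0.1429  0.01  ] spin 33.8 q [-0.2   0.37  1.77  0.    1.    0.47] F [0.3 1.1 0.9] w 0.0597
```

```bash
python3 -c "
from h import *
go(.567,-.1275,.18,-72)
# lid yaw from long edges in the first top picture (dark plate outline)
im=cv2.imread('pics/top0.png');g=im.max(2)
m=((g<66)).astype(np.uint8);m[:170]=0;m[275:]=0;m[:,:338]=0;m[:,452:]=0
c=max(cv2.findContours(m,0,1)[0],key=cv2.contourArea)[:,0]
P=np.array([onz('top',*p,.094)[:2] for p in c.astype(float)])
print(cv2.minAreaRect((P*1000).astype(np.float32)))"
```

```text
t 7.82 pos [0.493  0.0128 0.21  ] ang -38.2 tilt [0.0002 0.0002] shift [-0.0646  0.1449  0.03  ] spin 33.8 q [-0.2   0.37  1.77  0.    1.    0.47] F [0.3 1.1 0.9] w 0.0597
((562.5345458984375, -130.57171630859375), (155.7882537841797, 221.9636688232422), 19.463499069213867)
```

Request:
{"api": "servo_tool", "payload": {"moves": "-0.0646 0.1449 0.0 33.3 0.06; -0.0646 0.1449 0.0 33.3 0.06; -0.0646 0.1449 0.0 33.3 0.06; -0.0646 0.1449 0.02 33.3 0.06; -0.0646 0.1449 0.03 33.3 0.06; -0.0646 0.1449 0.03 33.3 0.06; -0.0646 0.1449 0.03 33.3 0.06; -0.0646 0.1449 0.03 33.3 0.06"}}

```text
time: 8.48
position: [0.5672, -0.1234, 0.18]
tool_rot: [0.986, 0.165, -0.0, -0.001]
ft_force: [0.2, -0.0, 0.3]
grip_width: 0.0603
grip_force: 0.0
```

```bash
python3 -c "
from h import *
go(.567,-.1275,.101,-71.5)
a=cams.camera('scene')
cv2.imwrite('pics/s5raw.png',a)
cv2.imwrite('pics/s5.png',cv2.resize(a[130:330,110:310],None,fx=3,fy=3,interpolation=2))"
```

```text
t 8.48 pos [ 0.5672 -0.1234  0.18  ] ang -71.04 tilt [-0.0008  0.0009] shift [-0.0015  0.0039  0.079 ] spin 0.46 q [-0.41  0.52  1.59  0.    1.03  0.83] F [ 0.2 -0.   0.3] w 0.0603
```

View pics/s5.png

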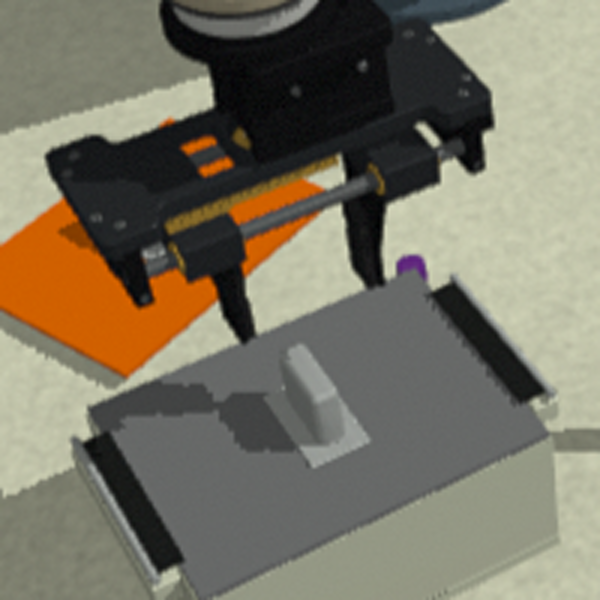

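The fingers, tips at crop (250,338) and (372,285), straddle the grip along the lid's y. I descend.

Request:
{"api": "servo_tool", "payload": {"moves": "-0.0015 0.0039 0.02 0.4 0.06; -0.0015 0.0039 0.045 0.4 0.06; -0.0015 0.0039 0.062 0.4 0.06; -0.0015 0.0039 0.073 0.4 0.06; -0.0015 0.0039 0.078 0.4 0.06; -0.0015 0.0039 0.078 0.4 0.06; -0.0015 0.0039 0.078 0.4 0.06; -0.0015 0.0039 0.078 0.4 0.06"}}

```text
time: 9.2
position: [0.5682, -0.1299, 0.103]
tool_rot: [0.987, 0.159, 0.001, 0.001]
ft_force: [-0.2, -0.2, -0.1]
grip_width: 0.0597
grip_force: 0.0
```

```bash
python3 -c "
from h import *
go(.567,-.1275,.101,-71.5)"
```

```text
t 9.2 pos [ 0.5682 -0.1299  0.103 ] ang -71.67 tilt [ 0.0023 -0.001 ] shift [-0.0004 -0.0027  0.002 ] spin -0.17 q [-0.42  0.63  1.64  0.    0.86  0.83] F [-0.2 -0.2 -0.1] w 0.0597
```

Request:
{"api": "servo_tool", "payload": {"moves": "0 -0.002 0.002 0 0.05; 0 -0.002 0.002 0 0.035; 0 -0.002 0.002 0 0.022; 0 -0.002 0.002 0 0.015; 0 -0.002 0.002 0 0.012; 0 -0.002 0.002 0 0.012; 0 -0.002 0.002 0 0.012; 0 -0.002 0.002 0 0.012", "grip_force": 8}}

```text
time: 9.87
position: [0.5668, -0.1281, 0.0998]
tool_rot: [0.987, 0.159, 0.0, 0.0]
ft_force: [0.4, 0.3, -0.9]
grip_width: 0.0162
grip_force: 3.1
```

```bash
python3 -c "
from h import *
go(.567,-.1275,.101,-71.5);print(get_obs()['moment'])"
```

```text
t 9.87 pos [ 0.5668 -0.1281  0.0998] ang -71.7 tilt [ 0.0003 -0.0005] shift [ 0.0004 -0.0005 -0.0012] spin -0.2 q [-0.41  0.63  1.65 -0.    0.86  0.84] F [ 0.4  0.3 -0.9] w 0.0162
[-0.03586828  0.19494263  0.05475155]
```

Centred well. I raise the grip force to full and let it settle.

Request:
{"api": "servo_tool", "payload": {"moves": "0 0 0 0 0.01; 0 0 0 0 0.01; 0 0 0 0 0.01; 0 0 0 0 0.01; 0 0 0 0 0.01; 0 0 0 0 0.01", "grip_force": 55}}

```text
time: 10.37
position: [0.5668, -0.1281, 0.0998]
tool_rot: [0.987, 0.159, 0.0, 0.0]
ft_force: [-0.3, -0.9, -0.7]
grip_width: 0.0154
grip_force: 54.9
```

```bash
python3 -c "
from h import *
go(.567,-.1275,.101,-71.5);print(get_obs()['moment'])"
```

```text
t 10.37 pos [ 0.5668 -0.1281  0.0998] ang -71.7 tilt [ 0.0003 -0.0004] shift [ 0.0004 -0.0005 -0.0012] spin -0.2 q [-0.41  0.63  1.65 -0.    0.86  0.84] F [-0.3 -0.9 -0.7] w 0.0154
[-0.3346559   0.13367783  0.0103165 ]
```

Request:
{"api": "servo_tool", "payload": {"moves": "0 0 -0.0004 0 0.01; 0 0 -0.0008 0 0.01; 0 0 -0.0012 0 0.01; 0 0 -0.0016 0 0.01; 0 0 -0.002 0 0.01; 0 0 -0.0024 0 0.01; 0 0 -0.0028 0 0.01; 0 0 -0.0032 0 0.01; 0 0 -0.0036 0 0.01; 0 0 -0.004 0 0.01"}}

```text
time: 11.2
position: [0.5666, -0.1278, 0.1036]
tool_rot: [0.987, 0.159, -0.0, -0.0]
ft_force: [3.3, -2.3, -13.9]
grip_width: 0.0158
grip_force: 54.9
```

Request:
{"api": "servo_tool", "payload": {"moves": "0 0 -0.0004 0 0.01; 0 0 -0.0008 0 0.01; 0 0 -0.0012 0 0.01; 0 0 -0.0016 0 0.01; 0 0 -0.002 0 0.01; 0 0 -0.0024 0 0.01; 0 0 -0.0028 0 0.01; 0 0 -0.0032 0 0.01; 0 0 -0.0036 0 0.01; 0 0 -0.004 0 0.01"}}

```text
time: 12.03
position: [0.5662, -0.1277, 0.1077]
tool_rot: [0.987, 0.159, -0.0, -0.0]
ft_force: [2.9, -1.5, -16.2]
grip_width: 0.0153
grip_force: 54.9
```

Request:
{"api": "servo_tool", "payload": {"moves": "0 0 -0.0004 0 0.01; 0 0 -0.0008 0 0.01; 0 0 -0.0012 0 0.01; 0 0 -0.0016 0 0.01; 0 0 -0.002 0 0.01; 0 0 -0.0024 0 0.01; 0 0 -0.0028 0 0.01; 0 0 -0.0032 0 0.01; 0 0 -0.0036 0 0.01; 0 0 -0.004 0 0.01"}}

```text
time: 12.87
position: [0.5684, -0.1297, 0.1132]
tool_rot: [0.987, 0.16, 0.002, 0.002]
ft_force: [1.7, -6.1, -5.1]
grip_width: 0.0158
grip_force: 55.0
```

Request:
{"api": "servo_tool", "payload": {"moves": "0 0 -0.0004 0 0.01; 0 0 -0.0008 0 0.01; 0 0 -0.0012 0 0.01; 0 0 -0.0016 0 0.01; 0 0 -0.002 0 0.01; 0 0 -0.0024 0 0.01; 0 0 -0.0028 0 0.01; 0 0 -0.0032 0 0.01; 0 0 -0.0036 0 0.01; 0 0 -0.004 0 0.01"}}

```text
time: 13.7
position: [0.5667, -0.1278, 0.1158]
tool_rot: [0.987, 0.159, -0.0, -0.0]
ft_force: [-0.1, 0.4, -3.9]
grip_width: 0.0155
grip_force: 54.9
```

```bash
python3 -c "
from h import *
go(.567,-.1278,.1248,-71.7);print(get_obs()['moment'])"
```

```text
t 13.7 pos [ 0.5667 -0.1278  0.1158] ang -71.7 tilt [-0.0001  0.0001] shift [ 0.0003  0.0001 -0.009 ] spin -0.0 q [-0.41  0.61  1.64  0.    0.89  0.84] F [-0.1  0.4 -3.9] w 0.0155
[-0.05321181  0.12288632 -0.00666646]
```

The lid is free, and only its weight (about 3 N) is left. I raise the remaining 9 mm gently.

Request:
{"api": "servo_tool", "payload": {"moves": "0 0 -0.001 0 0.01; 0 0 -0.002 0 0.01; 0 0 -0.0035 0 0.01; 0 0 -0.005 0 0.01; 0 0 -0.0065 0 0.01; 0 0 -0.008 0 0.01; 0 0 -0.009 0 0.01; 0 0 -0.009 0 0.01; 0 0 -0.009 0 0.01; 0 0 -0.009 0 0.01"}}

```text
time: 14.53
position: [0.5666, -0.1278, 0.1248]
tool_rot: [0.987, 0.159, -0.0, -0.0]
ft_force: [-0.3, -0.7, -3.1]
grip_width: 0.016
grip_force: 54.9
```

```bash
python3 -c "
from h import *
go(.567,-.1278,.1248,-71.7)
a=cams.camera('scene')
cv2.imwrite('pics/s6.png',cv2.resize(a[130:360,100:460],None,fx=2.2,fy=2.2,interpolation=2))
r=np.radians(18.3);R=np.array([[np.cos(r),-np.sin(r)],[np.sin(r),np.cos(r)]])
for z in(.115,.09):
  for x,y in((.075,.098),(.075,-.098)):
    p=proj('scene',[*(np.array([.567,-.128])+R@[x,y]),z]);print(z,x,y,(p-[100,130])*2.2)"
```

```text
t 14.53 pos [ 0.5666 -0.1278  0.1248] ang -71.7 tilt [-0.0001  0.    ] shift [ 0.0004  0.0001 -0.    ] spin 0.0 q [-0.41  0.6   1.63 -0.    0.91  0.84] F [-0.3 -0.7 -3.1] w 0.016
0.115 0.075 0.098 [424.73745266 297.97418573]
0.115 0.075 -0.098 [161.19368304 417.47277934]
0.09 0.075 0.098 [426.23666543 321.76927045]
0.09 0.075 -0.098 [167.94885717 440.84251783]
```

View pics/s6.png

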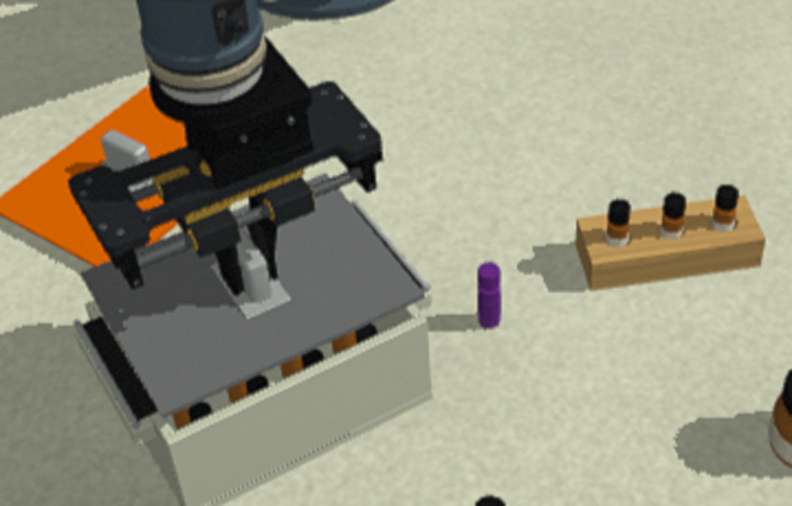

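The lid hangs level about 25 mm over the open box: its front corners, at crop (428,290) and (162,415), match the prediction for a 25 mm lift. The vial stands in the rack, and nothing else in this view has moved. Handing in.

```bash
python3 -c "
from rig import job
print(job.hand_in())"
```

```text
the job is handed in; nothing more can be done
None
```

Job handed in at about 14.6 s: the vial stands upright in the rack's middle hole, and the lid, pulled slowly off its seal, is held level about 25 mm over the box; the hand-in gave no verdict.

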